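# Unlatch the stationery case and put the stamp away

## Task

Swing the latch lever on the front of the grey case out and down until it hangs free, then open the lid behind it fully so that it stays up. Then take the wooden stamp that stands in front of the roll stand, to the left of the case, and stand it upright on the floor inside the case, leaving lever hanging and lid open; leave the tin and the marker on the counter where they are.

Things in the scene. Friction and masses are not known exactly. Their poses are not given: they have to be found in the camera images.
- case: Grey metal case fixed to the counter, 120 (its x) x 180 (its y) x 85 mm high; walls and floor 5 mm, so inside 110 x 170 mm, inner floor 5 mm up. Origin: centre of its underside, z up, -x = its front, which looks roughly to the robot. Its 8 mm lid is hinged on the rear top edge (top 93 mm up). Seen from the robot the latch lever is at the front left, the lid's pull tab at the front right.
- latch (a joint): Steel latch lever on the case's front, turning about a level axis (case y). 0 = upright, hooked over the lid's lip; grows as its upper end swings outward (case -x) and down; stop at 2.5 rad, hanging. Clear of the lip from about 0.25 rad; stays put near 0, and past about 0.5 rad it falls down by its own weight. While it is hooked the lid cannot be lifted.
- latch_tip (a point): Upper end of the lever, a strip 26 mm wide (case y), 5 thick (case x), end rolled to 8. Hooked: at case x -0.0805, y +0.045, 140 mm up, 47 above the lid. A nose on it, top 7 mm above the lid, reaches 12 mm to the rear of this point; above the nose its rear side is free, so shut fingertips fit behind it, over the lid, and can pull it out (no grasp needed, under 2 N).
- latch_pivot (a point): Pivot of the latch lever, 8 mm ahead of the case's front wall (case x -0.068, y +0.045), 60 mm above the counter.
- lid (a joint): The case's lid. 0 = shut, grows as it opens upward and to the rear; stop at 1.85 rad (leaning back past upright). A stiff hinge: it stays where it is left; opening it takes about 2 to 3 N at the pull tab.
- lid_hinge (a point): Middle of the lid's hinge line, along case y: case x +0.060, 85 mm above the counter.
- lid_tab (a point): Grip point of the black pull tab standing on the lid's front right: a plate 12 mm thick (case y), 22 long (case x), rounded top 17 mm above this point. Lid shut: at case x -0.042, y -0.045, 123 mm above the counter, 30 above the lid. It is 102 mm ahead of and 38 mm above the hinge line and turns with the lid.
- stamp_mid (a point): Wooden stamp standing loose on the counter, in front of the roll stand, left of the case (not the one far back beyond the mat): block foot 26 (x) x 46 (y) x 12 mm high, turned upright handle up to 24 mm thick, 70 mm tall in all, about 60 g. This point is on its axis, 35 mm above its underside; z up along the handle.
- tin_mid (a point): Bystander: round food tin, 76 mm across, 58 mm high; the point is its centre.
- marker: Bystander: marker pen lying on the counter, 130 mm long, 17 mm thick; origin at its underside's centre.
Things that resemble listed ones, but are neither listed nor needed, are in the scene too. Leave any red or yellow look-alike of the part that bears stamp_mid alone.

How it is judged (in metres and radians):
On the way, in this order (a step that is already met when the one before it is completed fails the run):
1. the latch lever is swung out and down, with the lid still shut (value of joint latch above 1.2 rad and value of joint lid below 0.1 rad), for 0.2 s.
2. the lid is opened fully (value of joint latch above 1.2 rad and value of joint lid above 1.45 rad), for 0.2 s.
At the end, for the whole second after the job is handed in: The stamp stands upright (within 0.15 rad) on the floor inside the case (its middle within 50 mm of the case's middle in case x and 80 mm in case y, 30 to 46 mm above the counter), the lever hangs out and down (over 1.2 rad) and the lid stays open (over 1.45 rad) (all of step 2 and x of stamp_mid in the frame of case between -0.05 and 0.05 m and y of stamp_mid in the frame of case between -0.08 and 0.08 m and z of stamp_mid in the frame of case between 0.03 and 0.046 m and angle between stamp_mid's own z axis and vertical below 0.15 rad); the robot touches nothing.
It fails at once if the lid is forced up while the lever is still hooked over it (value of joint latch below 0.12 rad and value of joint lid above 0.1 rad).
It fails at once if the tin is moved more than 30 mm (distance of tin_mid from where it was at the start of the episode above 0.03 m).
It fails at once if the marker is moved more than 40 mm (distance of marker from where it was at the start of the episode above 0.04 m).
It also fails if it takes over 66 s, if anything falls off the work surface, if the arm or the gripper's body presses on something with over 40 N, if the wrist force passes 120 N, or if a joint passes its speed limit or range.

## Robot

A 6-joint arm with a two-finger parallel gripper is mounted at the origin on a cart in front of the work surface, level with it; the furniture and walls round the work are solid. World frame = base frame: x ahead of the robot, y to its left, z up, the work surface at z = 0. Lengths are in m, angles in degrees, forces in N, time in s.
With the tool pointing down it reaches from about 0.35 to 0.975 m from the base axis. Payload 4.9 kg.
Tool frame: the origin (TCP) lies at the very end of the fingers, on their centre line; the grasp point (between the pads) lies 19 mm behind it; z points along the fingers, y is the line along which they close (so a half turn about z gives the same grasp; the last joint's range is limited). The gripper opens to 85 mm and grips with 20 to 120 N. Pads are 22 mm wide; open, the fingers measure 114 mm over their backs; the gripper's body (76 mm by 85 mm) begins 54 mm behind the grasp point. The pads swing forward as they close: fully open they stand 13 mm farther back than shut.
Start: joints at [67.151, 3.019, 92.412, -0, 84.569, -6.818], TCP at [0.173, 0.601, 0.231] pointing down, gripper open.
Joint ranges: [-172.51, 172.51], [-57.92, 126.97], [3.15, 148.05], [-58.71, 238.71], [5.1, 150.11], [-179.66, 179.66]. Speed limits (degrees/s): [147.25, 147.25, 180, 180, 180, 180].

## Interface

Orientations are given as a 3x3 rotation matrix whose columns are the frame's x, y, z axes.
In Python, from plant import bot gives the robot as it stands.
- The arm moves only by the tool move_arm, never from a script. Its argument "rows" is a list that holds one entry, the list of rows, each a list of 6 numbers: the shift along the world's x, y, z scaled (see below), then the turn, a rotation vector about the world's x, y, z scaled (see below). A call has 1 to 12 rows; each row shifts and turns the commanded pose from where the row before left it; what a row does not reach is not made up. The controller multiplies each number of a shift by 3 cm and each number of a turn by 0.15 rad. A row lasts 1/10 s, in which the tool goes at most 50 mm and 8.59 degrees, less where a joint would pass 70% of its speed; a pose out of reach is approached as far as the arm can. A call with a number of a shift or a turn outside -1 to 1 is refused whole. A call with a gripper value outside its range is refused whole. "gripper" is the opening in per cent of the stroke, from 0 (shut) to 100 (fully open), set as the call begins (left out, the last holds). The fingers move at their own pace and stop on an object; "force" is the grip in N (left out, the last holds). Time passes only in rows, so rows that do not move let the fingers close. It gives the time, the measured TCP pose, the force, the opening and the grip force at its end, in the units of the state.
- bot.sense(): the state, without advancing time (a new reading comes with each control period).
- bot.camera(name): name is "scene" or "top"; returns a dict with "img" (420x560x3 uint8, red, green, blue), "intrinsics" (3x3 intrinsics, pixels), "world_to_cam" (4x4, takes a point from world to camera coordinates). Camera axes: x right, y up, looking along -z (the intrinsics and any distortion apply to the point x, -y, -z); pixel columns grow to the right and rows downward; lengths in m; the calibration is good to about 2 mm. A picture is of the moment at which its call begins. There is no depth.
- bot.job_done(): hands the job in; it is judged then, once.
The state is a dict: "time_s": time; "joint_pos": joint angles; "qd": joint speeds; "joint_efforts": joint torques, N m; "eef_pos": TCP position; "tcp_rot": TCP orientation; "wrist_force": force on the tool from outside, world axes, zero at the start; "moment": the same for the moment, N m; "width": opening from 0.0 (shut) to 1.0 (fully open); "gripper_force": force on a finger pad.
Only numpy, scipy, OpenCV 4.12 (cv2) and the standard library are available. Lean on these libraries where they do the work, as an engineer would, in place of code of your own. Each camera call takes 0.05 s, during which the arm holds its last target. There are 200 camera calls.

## Working session

There is one attempt and no reset: what is moved stays moved. The work goes in short steps, Python scripts to look and compute and a tool call to move; the robot and the scene stay as the last step left them, time stands still between calls to the robot, and variables do not carry over. Pictures are saved under pics/ and viewed, at most 10 in all, crops included, and the job is handed in when it is done.

Besides the shell and the picture viewer there is one more tool, called after "Call:" as name(argument=value, ...) on one line, values as JSON. move_arm: Moves the arm, as the interface text tells. Shifts and turns lie within -1 to 1; 1 stands for 3 cm of shift or 0.15 rad of turn. Its arguments: {"type":"object","properties":{"rows":{"type":"array"},"gripper":{"type":"number"},"force":{"type":"number"}},"required":["rows"]}

```bash
mkdir -p pics; python3 - <<'E'
from plant import bot
import cv2,numpy as np,pickle
d={}
for n in("scene","top"):
    c=bot.camera(n);d[n]=c;cv2.imwrite(f"pics/{n}0.png",cv2.resize(c["img"][:,:,::-1],(784,588)));print(n,c["intrinsics"].tolist(),np.round(c["world_to_cam"],3).tolist(),[k for k in c])
pickle.dump(d,open("v0.pkl","wb"))
s=bot.sense();print(s)
E
ls
```

```text
scene [[455.9577035936685, 0.0, 274.90335403366834], [0.0, 455.9577035936685, 209.70693559373294], [0.0, 0.0, 1.0]] [[-0.798, -0.602, -0.026, 0.444], [0.244, -0.362, 0.9, -0.201], [-0.551, 0.712, 0.436, -1.105], [0.0, 0.0, 0.0, 1.0]] ['img', 'intrinsics', 'world_to_cam']
top [[436.8437345332943, 0.0, 282.8462919726436], [0.0, 436.8437345332943, 205.2217626571674], [0.0, 0.0, 1.0]] [[-0.006, -1.0, -0.006, 0.074], [0.992, -0.006, 0.122, -0.514], [-0.122, -0.005, 0.992, -1.563], [0.0, 0.0, 0.0, 1.0]] ['img', 'intrinsics', 'world_to_cam']
{'time_s': 0.1, 'joint_pos': array([ 6.71523592e+01,  3.05379812e+00,  9.24869400e+01, -2.23448469e-03,
        8.45677095e+01, -6.81920977e+00]), 'qd': array([ 0.04105366, -0.0817208 , -0.19349169,  0.06201097,  0.06513876,
       -0.01896796]), 'joint_efforts': array([ 2.04642021e-06, -3.94904959e+01, -3.71363211e+01, -1.43262428e-04,
        3.90848887e-03,  9.83761083e-06]), 'eef_pos': array([0.17236538, 0.60015881, 0.23015416]), 'tcp_rot': array([[-9.61125767e-01,  2.76110071e-01, -6.99149032e-04],
       [ 2.76110894e-01,  9.61124175e-01, -1.75933534e-03],
       [ 1.86198831e-04, -1.88398519e-03, -9.99998208e-01]]), 'wrist_force': array([-0.09712633, -0.00429024, -0.03314638]), 'moment': array([-0.00993467, -0.01821514, -0.05450342]), 'gripper_force': 0.0, 'width': 0.9990518540416635}
pics
v0.pkl
```

View pics/scene0.png

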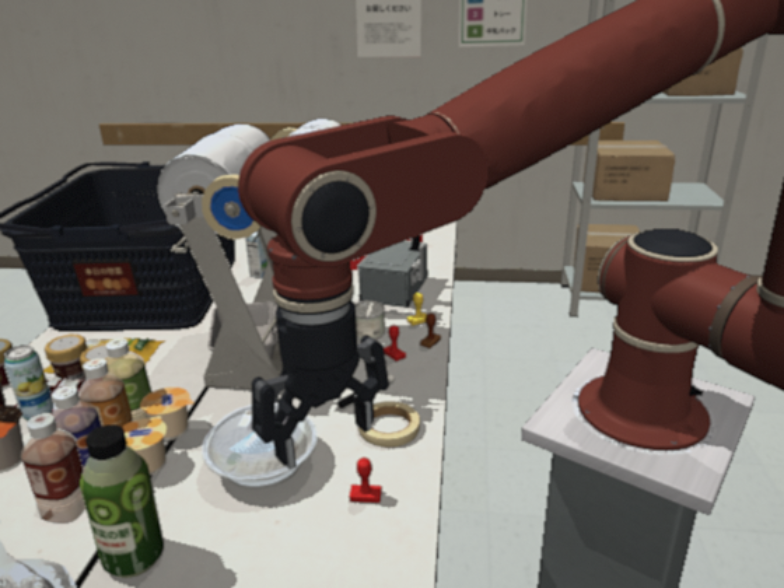

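View pics/top0.png

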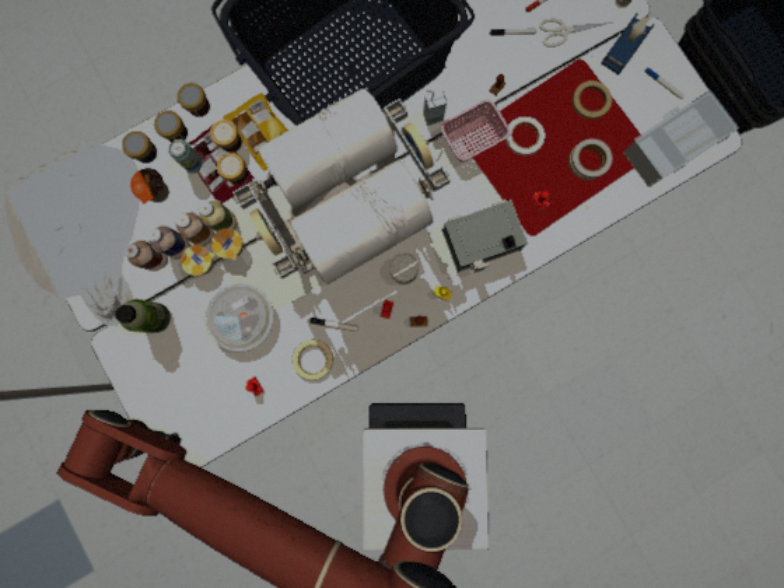

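The scene view shows the grey case at about (395,270), with the wooden stamp at (430,330). The top view shows the case at (485,237), the wooden stamp at (419,321), the tin at (405,266) and the marker at (333,324). Next I'll zoom in.

```bash
cat > h.py <<'E'
import numpy as np,cv2,pickle
def ray(c,uv):
    K=c["intrinsics"];T=c["world_to_cam"];u,v=uv
    d=np.array([(u-K[0,2])/K[0,0],-(v-K[1,2])/K[1,1],-1]);R=T[:3,:3]
    return -R.T@T[:3,3],R.T@d
def plane(c,uv,z):
    o,d=ray(c,uv);return o+d*(z-o[2])/d[2]
def proj(c,p):
    K=c["intrinsics"];q=c["world_to_cam"][:3,:3]@np.array(p)+c["world_to_cam"][:3,3]
    return np.array([K[0,0]*q[0]/-q[2]+K[0,2],K[1,1]*q[1]/q[2]+K[1,2]])
def tri(c1,a,c2,b):
    o1,d1=ray(c1,a);o2,d2=ray(c2,b)
    s=np.linalg.lstsq(np.c_[d1,-d2],o2-o1,rcond=None)[0]
    return (o1+d1*s[0]+o2+d2*s[1])/2, np.linalg.norm(o1+d1*s[0]-o2-d2*s[1])
E
python3 - <<'E'
from h import *
d=pickle.load(open("v0.pkl","rb"))
t=d["top"]["img"][135:245,270:400,::-1]; s=d["scene"]["img"][160:260,235:335,::-1]
cv2.imwrite("pics/tc.png",cv2.resize(t,None,fx=6,fy=5.4,interpolation=cv2.INTER_CUBIC) if 0 else cv2.resize(t,(650,550),interpolation=cv2.INTER_CUBIC))
cv2.imwrite("pics/sc.png",cv2.resize(s,(600,600),interpolation=cv2.INTER_CUBIC))
E
```

```text
(no output)
```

View pics/tc.png

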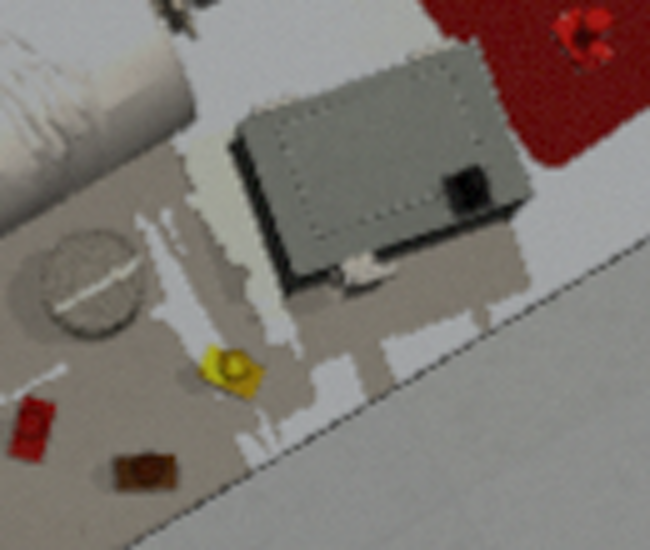

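View pics/sc.png

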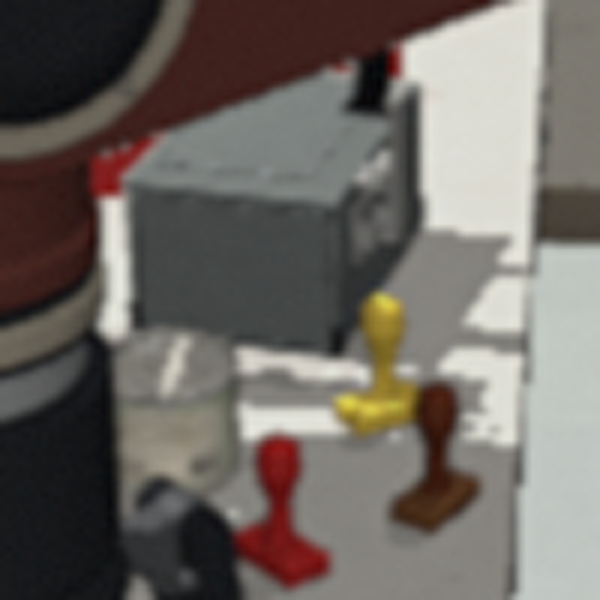

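The top crop (5x, offset 270,135) shows the lid corners at (238,122), (478,42), (530,192) and (295,275). The lever is at about (365,270), the tab at (467,190) and the wooden stamp at (146,470). In the scene crop (6x, offset 235,160), the lever shows whitish at (370,200) and the stamp runs from (437,390) down to (435,510).

```bash
cat >> h.py <<'E'
def case_R(yaw): c,s=np.cos(yaw),np.sin(yaw); return np.array([[c,-s,0],[s,c,0],[0,0,1]])
E
python3 - <<'E'
from h import *
d=pickle.load(open("v0.pkl","rb"));t,s=d["top"],d["scene"]
f=lambda x,y:(270+x/5-.4,135+y/5-.4)
P=[plane(t,f(*p),.093) for p in[(238,122),(478,42),(530,192),(295,275)]]
P=np.array(P);print(P.round(4))
e=[np.linalg.norm(P[i]-P[i-1]) for i in range(4)];print(e)
yx=(P[0]-P[1])+(P[3]-P[2]);xx=(P[0]-P[3])+(P[1]-P[2])
print(np.degrees(np.arctan2(-yx[0],yx[1])),np.degrees(np.arctan2(xx[1],xx[0])))
yaw=np.arctan2(-yx[0],yx[1])
C=P.mean(0);C[2]=0;print("C",C)
for n,p in dict(tip=(-.0805,.045,.14),piv=(-.068,.045,.06),tab=(-.042,-.045,.123),fr=(-.06,-.09,.085),fl=(-.06,.09,.093),br=(.06,-.09,.093),bl=(.06,.09,.093),flb=(-.06,.09,0)).items():
    w=C+case_R(yaw)@np.array(p);a=proj(t,w);b=proj(s,w)
    print(n,w.round(4),"topcrop",((a-[270,135]+.4)*5).round(),"scenecrop",((b-[235,160]+.4)*6).round())
# stamps
for n,c in d.items():
    h=cv2.cvtColor(c["img"],cv2.COLOR_RGB2HSV)
    o={"top":(285,217,312,240),"scene":(298,220,318,250)}[n]
    r=h[o[1]:o[3],o[0]:o[2]].astype(int)
    m=(((r[...,0]<18)&(r[...,1]>110)&(r[...,2]<170))*255).astype(np.uint8)
    k,l,st,ce=cv2.connectedComponentsWithStats(m)
    i=1+st[1:,4].argmax();ys,xs=np.where(l==i);print(n,st[i]+[o[0],o[1],0,0,0],ce[i]+o[:2],cv2.minAreaRect(np.c_[xs,ys].astype(np.float32)))
    print("  foot z12:",plane(c,ce[i]+o[:2],.02))
E
```

```text
[[ 0.6714 -0.0524  0.093 ]
 [ 0.7285 -0.2245  0.093 ]
 [ 0.6194 -0.2582  0.093 ]
 [ 0.561  -0.0909  0.093 ]]
[np.float64(0.11685143681117836), np.float64(0.18134015750458674), np.float64(0.11416020426211278), np.float64(0.1771630535945545)]
18.78244989960753 18.188455490279175
C [ 0.64505226 -0.15648711  0.        ]
tip [ 0.5544 -0.1398  0.14  ] topcrop [374. 273.] scenecrop [396.  91.]
piv [ 0.5662 -0.1358  0.06  ] topcrop [353. 275.] scenecrop [374. 227.]
tab [ 0.6198 -0.2126  0.123 ] topcrop [473. 183.] scenecrop [372.  56.]
fr [ 0.6172 -0.261   0.085 ] topcrop [532. 197.] scenecrop [424.  94.]
fl [ 0.5593 -0.0906  0.093 ] topcrop [295. 277.] scenecrop [336. 202.]
br [ 0.7308 -0.2224  0.093 ] topcrop [475.  39.] scenecrop [228.  63.]
bl [ 0.6729 -0.052   0.093 ] topcrop [237. 120.] scenecrop [122. 179.]
flb [ 0.5593 -0.0906  0.    ] topcrop [282. 297.] scenecrop [338. 360.]
scene [301 224  13  24 133] [307.27067669 237.15789474] ((10.490716934204102, 15.919097900390625), (11.330575942993164, 23.124675750732422), 11.888657569885254)
  foot z12: [0.43196953 0.00657247 0.02      ]
top [293 226  12   7  77] [298.84415584 229.        ] ((13.5, 12.0), (6.0, 11.0), 90.0)
  foot z12: [0.42769216 0.01307108 0.02      ]
```

```bash
python3 - <<'E'
from h import *
d=pickle.load(open("v0.pkl","rb"));t,s=d["top"],d["scene"]
print("knob",tri(t,(299.2,227.6),s,(307.4,227.1)))
print("case lid fl",tri(t,(270+295/5-.4,135+277/5-.4),s,(235+340/6-.4,160+205/6-.4)))
print("tab top z.14",plane(t,(270+467/5-.4,135+185/5-.4),.14))
E
```

```text
knob (array([0.4292567 , 0.0123215 , 0.05663371]), np.float64(0.0022042166522840043))
case lid fl (array([ 0.55886343, -0.09172132,  0.09101156]), np.float64(0.0024929545949482395))
tab top z.14 [ 0.61526754 -0.20520916  0.14      ]
```

Call:
move_arm(rows=[[[0.38, -0.92, 0.2, 0, 0, 0.2], [0.38, -0.92, 0.2, 0, 0, 0.2], [0.38, -0.92, 0.2, 0, 0, 0.2], [0.38, -0.92, 0.2, 0, 0, 0.2], [0.38, -0.92, 0.2, 0, 0, 0.2], [0.38, -0.92, 0.2, 0, 0, 0.2], [0.38, -0.92, 0.2, 0, 0, 0.2], [0.38, -0.92, 0.2, 0, 0, 0.2], [0.38, -0.92, 0.2, 0, 0, 0.2], [0.38, -0.92, 0.2, 0, 0, 0.2]]], gripper=0)

```text
time_s: 1.1
eef_pos: [0.2866, 0.3234, 0.291]
tcp_rot: [[-1.0, -0.022, -0.0], [-0.022, 1.0, -0.001], [0.0, -0.0, -1.0]]
wrist_force: [0.9, 0.2, -0.3]
width: -0.002
gripper_force: 0.0
```

Call:
move_arm(rows=[[[0.38, -0.92, 0, 0, 0, 0.2], [0.38, -0.92, 0, 0, 0, 0.2], [0.38, -0.92, 0, 0, 0, 0.2], [0.38, -0.92, 0, 0, 0, 0.2], [0.38, -0.92, 0, 0, 0, 0.2], [0.38, -0.92, 0, 0, 0, 0.2], [0.38, -0.92, 0, 0, 0, 0.2], [0.38, -0.92, 0, 0, 0, 0.2], [0.38, -0.92, 0, 0, 0, 0.2], [0.38, -0.92, 0, 0, 0, 0.22], [0, 0, 0, 0, 0, 0]]])

```text
time_s: 2.2
eef_pos: [0.401, 0.0463, 0.2906]
tcp_rot: [[-0.95, -0.314, -0.001], [-0.314, 0.95, -0.001], [0.001, -0.0, -1.0]]
wrist_force: [0.2, -0.0, -0.3]
width: 0.002
gripper_force: 0.0
```

Call:
move_arm(rows=[[[0.78, -0.73, 0, 0, 0, 0], [0.78, -0.73, 0, 0, 0, 0], [0.78, -0.73, 0, 0, 0, 0], [0.78, -0.73, 0, 0, 0, 0], [0.78, -0.73, 0, 0, 0, 0], [0.78, -0.73, 0, 0, 0, 0], [0.78, -0.73, -0.5, 0, 0, 0], [0.78, -0.73, -1, 0, 0, 0], [0, 0, -1, 0, 0, 0], [0, 0, -0.7, 0, 0, 0], [0, 0, 0, 0, 0, 0], [0, 0, 0, 0, 0, 0]]])

```text
time_s: 3.4
eef_pos: [0.5877, -0.1258, 0.1953]
tcp_rot: [[-0.948, -0.318, -0.001], [-0.318, 0.948, 0.0], [0.001, 0.001, -1.0]]
wrist_force: [-0.2, 0.5, 0.1]
width: 0.001
gripper_force: 0.0
```

```bash
python3 - <<'E'
from plant import bot
from h import *
d={n:bot.camera(n) for n in("scene","top")};pickle.dump(d,open("v1.pkl","wb"))
s=cv2.resize(d["scene"]["img"][100:240,235:375,::-1],(580,580),interpolation=cv2.INTER_CUBIC)
cv2.imwrite("pics/s1.png",s)
print(bot.sense()["eef_pos"])
p=bot.sense()["eef_pos"]; print((proj(d["scene"],p)-[235,100])*580/140)
E
```

```text
[ 0.58871117 -0.12630784  0.19745068]
[224.04734677 235.77747675]
```

View pics/s1.png

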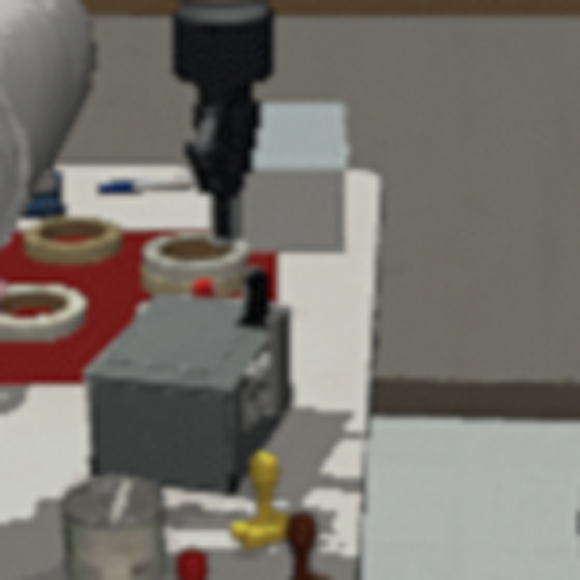

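The crop shows shut fingertips at (224,236), above the case. The tab at (257,298) and the lever's upper end at (282,310) match the model, so I'll lower behind the lever and pull it out.

Call:
move_arm(rows=[[[0, 0, -0.9, 0, 0, 0], [0, 0, -0.9, 0, 0, 0], [0, 0, -0.8, 0, 0, 0], [0, 0, 0, 0, 0, 0], [-0.25, -0.085, 0, 0, 0, 0], [-0.25, -0.085, 0, 0, 0, 0], [-0.25, -0.085, 0, 0, 0, 0]]])

```text
time_s: 4.2
eef_pos: [0.5658, -0.1349, 0.1197]
tcp_rot: [[-0.948, -0.318, 0.003], [-0.318, 0.948, -0.001], [-0.003, -0.002, -1.0]]
wrist_force: [0.3, -0.4, -0.4]
width: -0.002
gripper_force: 0.1
```

Call:
move_arm(rows=[[[-0.25, -0.085, 0, 0, 0, 0], [-0.25, -0.085, 0, 0, 0, 0], [-0.25, -0.085, 0, 0, 0, 0], [-0.25, -0.085, 0, 0, 0, 0], [-0.25, -0.085, 0, 0, 0, 0], [-0.25, -0.085, 0, 0, 0, 0], [-0.25, -0.085, 0, 0, 0, 0], [-0.25, -0.085, 0, 0, 0, 0]]])

```text
time_s: 5.0
eef_pos: [0.5046, -0.1548, 0.1173]
tcp_rot: [[-0.948, -0.318, -0.0], [-0.318, 0.948, 0.0], [0.0, 0.0, -1.0]]
wrist_force: [-0.1, 0.2, 0.1]
width: -0.001
gripper_force: 0.0
```

```bash
python3 - <<'E'
from plant import bot
from h import *
d={n:bot.camera(n) for n in("scene","top")};pickle.dump(d,open("v2.pkl","wb"))
s=cv2.resize(d["scene"]["img"][150:240,245:335,::-1],(400,400),interpolation=cv2.INTER_CUBIC)
t=cv2.resize(d["top"]["img"][135:215,310:390,::-1],(400,400),interpolation=cv2.INTER_CUBIC)
cv2.imwrite("pics/s2.png",np.hstack([s,t]))
E
```

```text
(no output)
```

View pics/s2.png

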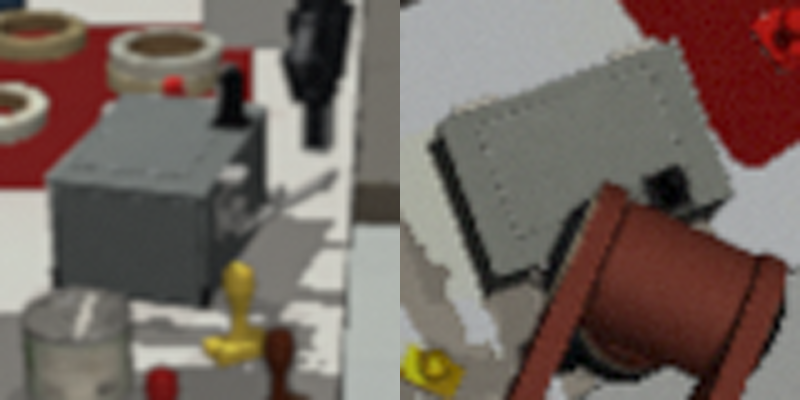

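The left (scene) half shows the lever swung well out, at (335,175), and falling clear of the fingers while the lid is still shut. The tab is at (230,97). Now I'll measure the tab more closely.

```bash
python3 - <<'E'
from h import *
d0=pickle.load(open("v0.pkl","rb"));d1=pickle.load(open("v1.pkl","rb"))
def blob(img,x0,y0,x1,y1,th):
    r=img[y0:y1,x0:x1].max(2); m=(r<th).astype(np.uint8)
    k,l,st,ce=cv2.connectedComponentsWithStats(m);i=1+st[1:,4].argmax()
    print(st[i]+[x0,y0,0,0,0],ce[i]+[x0,y0]);return ce[i]+[x0,y0]
a=blob(d0["top"]["img"],355,164,371,180,50)
b=blob(d1["scene"]["img"],290,160,302,180,50)
P,e=tri(d0["top"],a,d1["scene"],b);print("tab",P,e)
C=np.array([.645,-.1565,0]);q=case_R(np.radians(18.5)).T@(P-C);print(q)
for g in[(-.042,-.045,.117),(-.042,-.045,.093),(-.042,-.045,.14)]:
    w=C+case_R(np.radians(18.5))@np.array(g);print(g,w,proj(d0["top"],w),proj(d1["scene"],w))
E
```

```text
[359 168  12  12  84] [363.89285714 173.83333333]
[293 165   7  14  69] [296.56521739 171.97101449]
tab [ 0.6153586  -0.21119919  0.11349418] 0.006424426618332237
[-0.04546595 -0.04246718  0.11349418]
(-0.042, -0.045, 0.117) [ 0.61944912 -0.21250136  0.117     ] [363.89587716 171.71697147] [296.72963236 170.70239192]
(-0.042, -0.045, 0.093) [ 0.61944912 -0.21250136  0.093     ] [362.68489977 173.06201722] [296.76861876 177.28780175]
(-0.042, -0.045, 0.14) [ 0.61944912 -0.21250136  0.14      ] [365.09250813 170.38786044] [296.69177221 164.30722207]
```

Call:
move_arm(rows=[[[0, 0, 0.84, 0, 0, 0], [0, 0, 0.84, 0, 0, 0], [0, 0, 0.84, 0, 0, 0], [0.76, -0.37, 0, 0, 0, 0], [0.76, -0.37, 0, 0, 0, 0], [0.76, -0.37, 0, 0, 0, 0], [0.76, -0.37, 0, 0, 0, 0], [0.76, -0.37, 0, 0, 0, 0], [0, 0, 0, 0, 0, 0], [0, 0, 0, 0, 0, 0]]], gripper=55)

```text
time_s: 6.1
eef_pos: [0.6193, -0.21, 0.1924]
tcp_rot: [[-0.948, -0.318, -0.001], [-0.318, 0.948, 0.001], [0.001, 0.001, -1.0]]
wrist_force: [0.4, 1.1, -0.5]
width: 0.545
gripper_force: 0.0
```

```bash
python3 - <<'E'
from plant import bot
from h import *
d={n:bot.camera(n) for n in("scene","top")};pickle.dump(d,open("v3.pkl","wb"))
s=cv2.resize(d["scene"]["img"][140:230,245:335,::-1],(450,450),interpolation=cv2.INTER_CUBIC)
cv2.imwrite("pics/s3.png",s)
s=bot.sense();print(s["eef_pos"],s["width"],s["wrist_force"])
E
```

```text
[ 0.61874702 -0.20963383  0.19269004] 0.5496136743891789 [ 0.13738671 -0.63163354  0.26453871]
```

View pics/s3.png

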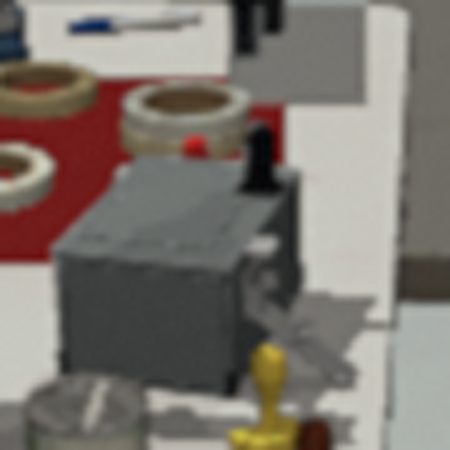

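The lever now hangs down at about (325,350), and the open fingers stand above the tab at (260,160). I'll go down and grip it.

Call:
move_arm(rows=[[[0, -0.07, -0.7, 0, 0, 0], [0, 0, -0.7, 0, 0, 0], [0, 0, -0.7, 0, 0, 0], [0, 0, -0.7, 0, 0, 0], [0, 0, 0, 0, 0, 0]]])

```text
time_s: 6.7
eef_pos: [0.6163, -0.2106, 0.1051]
tcp_rot: [[-0.948, -0.318, -0.006], [-0.318, 0.948, 0.003], [0.005, 0.005, -1.0]]
wrist_force: [-0.7, 0.7, -0.9]
width: 0.551
gripper_force: 0.0
```

Call:
move_arm(rows=[[[0, 0, 0, 0, 0, 0], [0, 0, 0, 0, 0, 0], [0, 0, 0, 0, 0, 0], [0, 0, 0, 0, 0, 0], [0, 0, 0, 0, 0, 0], [0, 0, 0, 0, 0, 0]]], gripper=0, force=30)

```text
time_s: 7.3
eef_pos: [0.6204, -0.2135, 0.1111]
tcp_rot: [[-0.948, -0.318, 0.003], [-0.318, 0.948, -0.003], [-0.002, -0.004, -1.0]]
wrist_force: [0.2, -4.7, 6.4]
width: 0.137
gripper_force: 34.4
```

```bash
python3 - <<'E'
import numpy as np
# arc displacement of grip point per step: case-x & z -> world units
r0=np.array([-.102,.042]);th=np.linspace(0,1.68,25);p=np.c_[r0[0]*np.cos(th)+r0[1]*np.sin(th),-r0[0]*np.sin(th)+r0[1]*np.cos(th)]
D=np.diff(p,axis=0)/.03;a=np.radians(18.5)
print(np.c_[D[:,0]*np.cos(a),D[:,0]*np.sin(a),D[:,1]].round(2).tolist())
E
```

```text
[[0.1, 0.03, 0.23], [0.12, 0.04, 0.23], [0.13, 0.04, 0.22], [0.14, 0.05, 0.21], [0.16, 0.05, 0.2], [0.17, 0.06, 0.18], [0.18, 0.06, 0.17], [0.19, 0.06, 0.16], [0.2, 0.07, 0.14], [0.21, 0.07, 0.13], [0.22, 0.07, 0.11], [0.23, 0.08, 0.09], [0.23, 0.08, 0.08], [0.24, 0.08, 0.06], [0.24, 0.08, 0.04], [0.24, 0.08, 0.02], [0.24, 0.08, 0.01], [0.24, 0.08, -0.01], [0.24, 0.08, -0.03], [0.24, 0.08, -0.05], [0.24, 0.08, -0.06], [0.23, 0.08, -0.08], [0.23, 0.08, -0.1], [0.22, 0.07, -0.12]]
```

Call:
move_arm(rows=[[[0.1, 0.03, 0.23, 0, 0, 0], [0.12, 0.04, 0.23, 0, 0, 0], [0.13, 0.04, 0.22, 0, 0, 0], [0.14, 0.05, 0.21, 0, 0, 0], [0.16, 0.05, 0.2, 0, 0, 0], [0.17, 0.06, 0.18, 0, 0, 0], [0.18, 0.06, 0.17, 0, 0, 0], [0.19, 0.06, 0.16, 0, 0, 0]]])

```text
time_s: 8.1
eef_pos: [0.6535, -0.202, 0.1552]
tcp_rot: [[-0.948, -0.317, -0.004], [-0.317, 0.948, -0.002], [0.005, -0.001, -1.0]]
wrist_force: [0.3, -8.6, -4.4]
width: 0.132
gripper_force: 30.9
```

Call:
move_arm(rows=[[[0.2, 0.07, 0.14, 0, 0, 0], [0.21, 0.07, 0.13, 0, 0, 0], [0.22, 0.07, 0.11, 0, 0, 0], [0.23, 0.08, 0.09, 0, 0, 0], [0.23, 0.08, 0.08, 0, 0, 0], [0.24, 0.08, 0.06, 0, 0, 0], [0.24, 0.08, 0.04, 0, 0, 0], [0.24, 0.08, 0.02, 0, 0, 0]]])

```text
time_s: 8.9
eef_pos: [0.7081, -0.1833, 0.1766]
tcp_rot: [[-0.948, -0.317, -0.004], [-0.317, 0.949, -0.002], [0.004, -0.0, -1.0]]
wrist_force: [-2.9, -5.1, 1.9]
width: 0.137
gripper_force: 30.8
```

Call:
move_arm(rows=[[[0.24, 0.08, 0.01, 0, 0, 0], [0.24, 0.08, -0.01, 0, 0, 0], [0.24, 0.08, -0.03, 0, 0, 0], [0.24, 0.08, -0.05, 0, 0, 0], [0.24, 0.08, -0.06, 0, 0, 0], [0.23, 0.08, -0.08, 0, 0, 0], [0.23, 0.08, -0.1, 0, 0, 0], [0.22, 0.07, -0.12, 0, 0, 0], [0, 0, 0, 0, 0, 0], [0, 0, 0, 0, 0, 0]]])

```text
time_s: 9.9
eef_pos: [0.7671, -0.163, 0.1641]
tcp_rot: [[-0.948, -0.318, 0.003], [-0.318, 0.948, -0.0], [-0.003, -0.001, -1.0]]
wrist_force: [3.1, -3.9, 3.7]
width: 0.136
gripper_force: 33.1
```

```bash
python3 - <<'E'
from plant import bot
from h import *
d={n:bot.camera(n) for n in("scene","top")};pickle.dump(d,open("v4.pkl","wb"))
s=cv2.resize(d["scene"]["img"][110:240,225:355,::-1],(400,400),interpolation=cv2.INTER_CUBIC)
t=cv2.resize(d["top"]["img"][125:225,300:400,::-1],(400,400),interpolation=cv2.INTER_CUBIC)
cv2.imwrite("pics/s4.png",np.hstack([s,t]))
E
```

```text
(no output)
```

View pics/s4.png

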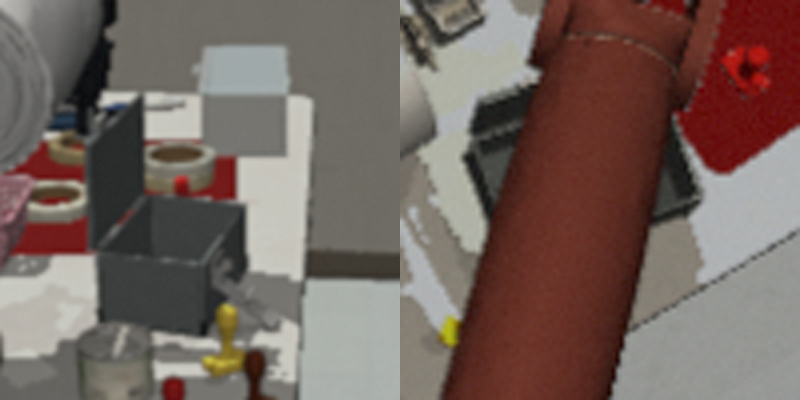

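The lid is open just past upright (left half, plate from (90,160) to (140,100)) and the lever hangs at (250,295). I'll let go, rise clear and head for the stamp.

Call:
move_arm(rows=[[[0, 0, 0, 0, 0, 0], [0, 0, 0, 0, 0, 0], [0, 0, 0, 0, 0, 0], [0, 0, 0, 0, 0, 0], [0, 0, 0.5, 0, 0, 0], [0, 0, 0.8, 0, 0, 0], [0, 0, 0.8, 0, 0, 0], [0, 0, 0.8, 0, 0, 0], [0, 0, 0.8, 0, 0, 0], [0, 0, 0.8, 0, 0, 0]]], gripper=55)

```text
time_s: 11.0
eef_pos: [0.7657, -0.1632, 0.3015]
tcp_rot: [[-0.948, -0.318, 0.002], [-0.318, 0.948, -0.0], [-0.001, -0.001, -1.0]]
wrist_force: [0.7, -0.4, -0.1]
width: 0.551
gripper_force: 0.0
```

Call:
move_arm(rows=[[[-0.9, 0.14, 0, 0, 0, 0], [-0.9, 0.14, 0, 0, 0, 0], [-0.9, 0.14, 0, 0, 0, 0], [-0.9, 0.14, 0, 0, 0, 0], [-0.9, 0.14, 0, 0, 0, 0], [-0.9, 0.14, 0, 0, 0, 0], [-0.9, 0.14, 0, 0, 0, 0], [-0.9, 0.14, 0, 0, 0, 0], [-0.9, 0.14, 0, 0, 0, 0], [-0.9, 0.14, 0, 0, 0, 0]]])

```text
time_s: 12.0
eef_pos: [0.4947, -0.121, 0.3003]
tcp_rot: [[-0.948, -0.318, 0.002], [-0.318, 0.948, -0.0], [-0.002, -0.001, -1.0]]
wrist_force: [-0.8, -0.2, 0.4]
width: 0.549
gripper_force: 0.0
```

Call:
move_arm(rows=[[[-0.45, 0.88, -0.8, 0, 0, 0], [-0.45, 0.88, -0.8, 0, 0, 0], [-0.45, 0.88, -0.8, 0, 0, 0], [-0.45, 0.88, -0.8, 0, 0, 0], [-0.45, 0.88, -0.8, 0, 0, 0], [0, 0, 0, 0, 0, 0], [0, 0, 0, 0, 0, 0]]])

```text
time_s: 12.7
eef_pos: [0.4283, 0.011, 0.1796]
tcp_rot: [[-0.948, -0.319, 0.001], [-0.319, 0.948, -0.0], [-0.001, -0.001, -1.0]]
wrist_force: [-0.4, -0.8, 0.3]
width: 0.549
gripper_force: 0.0
```

```bash
python3 - <<'E'
from plant import bot
from h import *
d={n:bot.camera(n) for n in("scene","top")};pickle.dump(d,open("v5.pkl","wb"))
s=cv2.resize(d["scene"]["img"][140:270,225:355,::-1],(520,520),interpolation=cv2.INTER_CUBIC)
cv2.imwrite("pics/s5.png",s)
p=bot.sense()["eef_pos"]
for z in(p[2],.07,.0): print((proj(d["scene"],[p[0],p[1],z])-[225,140])*4)
E
```

```text
[330.29711638 187.50077227]
[329.54907364 330.49170888]
[329.10496272 415.38503613]
```

View pics/s5.png

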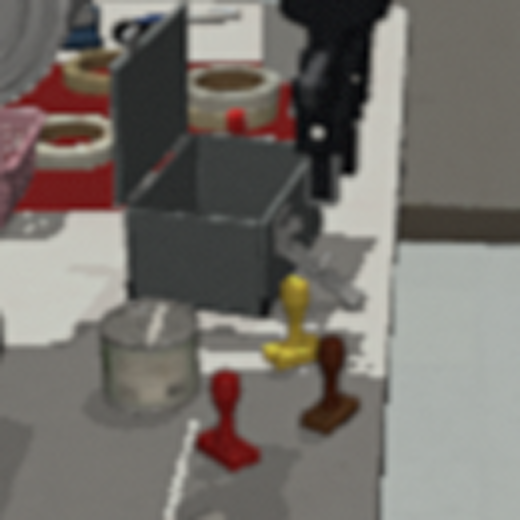

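The wooden stamp's knob at (331,350) and foot at (330,412) lie on the projected TCP axis (x≈330). The lid and lever look right, so I'll descend and grip.

Call:
move_arm(rows=[[[0, 0, -0.8, 0, 0, 0], [0, 0, -0.8, 0, 0, 0], [0, 0, -0.8, 0, 0, 0], [0, 0, -0.8, 0, 0, 0], [0, 0, -0.8, 0, 0, 0], [0, 0, -0.8, 0, 0, 0], [0, 0, 0, 0, 0, 0], [0, 0, 0, 0, 0, 0]]])

```text
time_s: 13.6
eef_pos: [0.4294, 0.01, 0.036]
tcp_rot: [[-0.949, -0.317, 0.001], [-0.317, 0.949, -0.0], [-0.001, -0.001, -1.0]]
wrist_force: [-1.1, 0.4, -0.0]
width: 0.556
gripper_force: 0.0
```

Call:
move_arm(rows=[[[0, 0, 0, 0, 0, 0], [0, 0, 0, 0, 0, 0], [0, 0, 0, 0, 0, 0], [0, 0, 0, 0, 0, 0], [0, 0, 0, 0, 0, 0], [0, 0, 0, 0, 0, 0], [0, 0, 0, 0, 0, 0]]], gripper=0, force=30)

```text
time_s: 14.3
eef_pos: [0.4299, 0.0107, 0.0367]
tcp_rot: [[-0.948, -0.318, 0.004], [-0.318, 0.948, -0.0], [-0.004, -0.001, -1.0]]
wrist_force: [-0.6, 1.7, 6.1]
width: 0.25
gripper_force: 29.2
```

Call:
move_arm(rows=[[[0, 0, 0.5, 0, 0, 0], [0, 0, 0.8, 0, 0, 0], [0, 0, 0.8, 0, 0, 0], [0, 0, 0.8, 0, 0, 0], [0, 0, 0.8, 0, 0, 0], [0, 0, 0.8, 0, 0, 0], [0, 0, 0.8, 0, 0, 0]]])

```text
time_s: 15.0
eef_pos: [0.4278, 0.0107, 0.1947]
tcp_rot: [[-0.948, -0.318, -0.0], [-0.318, 0.948, -0.0], [0.0, -0.0, -1.0]]
wrist_force: [1.0, 0.2, -0.8]
width: 0.251
gripper_force: 29.9
```

Call:
move_arm(rows=[[[0.4, -0.84, 0, 0, 0, 0], [0.4, -0.84, 0, 0, 0, 0], [0.4, -0.84, 0, 0, 0, 0], [0.4, -0.84, 0, 0, 0, 0], [0.4, -0.84, 0, 0, 0, 0], [0.4, -0.84, 0, 0, 0, 0], [0.78, -0.1, 0, 0, 0, 0], [0.78, -0.1, 0, 0, 0, 0], [0.78, -0.1, 0, 0, 0, 0], [0.78, -0.1, 0, 0, 0, 0], [0.78, -0.1, 0, 0, 0, 0], [0.78, -0.1, 0, 0, 0, 0]]])

```text
time_s: 16.2
eef_pos: [0.6412, -0.1585, 0.1934]
tcp_rot: [[-0.948, -0.318, -0.001], [-0.318, 0.948, -0.0], [0.001, 0.0, -1.0]]
wrist_force: [0.2, -0.4, -0.3]
width: 0.244
gripper_force: 29.8
```

Call:
move_arm(rows=[[[0, 0, 0, 0, 0, 0], [0, 0, 0, 0, 0, 0], [0, 0, 0, 0, 0, 0]]])

```text
time_s: 16.5
eef_pos: [0.6398, -0.1583, 0.1936]
tcp_rot: [[-0.948, -0.318, -0.001], [-0.318, 0.948, 0.0], [0.001, 0.0, -1.0]]
wrist_force: [-0.2, 0.5, -0.8]
width: 0.246
gripper_force: 29.9
```

```bash
python3 - <<'E'
from plant import bot
from h import *
d={n:bot.camera(n) for n in("scene","top")};pickle.dump(d,open("v6.pkl","wb"))
s=cv2.resize(d["scene"]["img"][110:240,225:355,::-1],(520,520),interpolation=cv2.INTER_CUBIC)
cv2.imwrite("pics/s6.png",s)
p=bot.sense()["eef_pos"];print(p,case_R(np.radians(18.5)).T@(p-[.645,-.1565,0]))
E
```

```text
[ 0.63985202 -0.15836344  0.19385839] [-5.47323103e-03 -1.33660998e-04  1.93858388e-01]
```

View pics/s6.png

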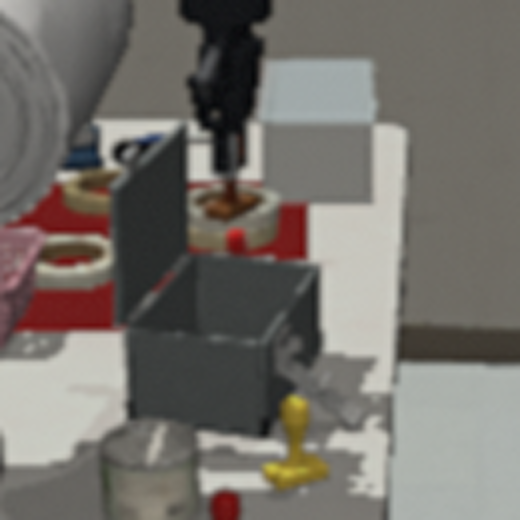

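The stamp hangs upright in the grip at (230,205), above the open case, so I'll lower it.

Call:
move_arm(rows=[[[0, 0, -0.8, 0, 0, 0], [0, 0, -0.8, 0, 0, 0], [0, 0, -0.8, 0, 0, 0], [0, 0, -0.8, 0, 0, 0], [0, 0, -0.8, 0, 0, 0], [0, 0, -0.25, 0, 0, 0], [0, 0, -0.25, 0, 0, 0], [0, 0, -0.25, 0, 0, 0], [0, 0, -0.25, 0, 0, 0], [0, 0, 0, 0, 0, 0], [0, 0, 0, 0, 0, 0]]])

```text
time_s: 17.7
eef_pos: [0.6408, -0.1586, 0.0442]
tcp_rot: [[-0.948, -0.318, 0.001], [-0.318, 0.948, -0.0], [-0.0, -0.0, -1.0]]
wrist_force: [0.1, 0.2, -1.3]
width: 0.249
gripper_force: 29.9
```

Call:
move_arm(rows=[[[0, 0, -0.06, 0, 0, 0], [0, 0, 0, 0, 0, 0], [0, 0, 0, 0, 0, 0]]])

```text
time_s: 18.0
eef_pos: [0.6408, -0.1585, 0.0423]
tcp_rot: [[-0.948, -0.318, 0.0], [-0.318, 0.948, -0.0], [-0.0, -0.0, -1.0]]
wrist_force: [0.0, 0.1, -1.0]
width: 0.247
gripper_force: 29.9
```

Call:
move_arm(rows=[[[0, 0, -0.04, 0, 0, 0], [0, 0, 0, 0, 0, 0], [0, 0, 0, 0, 0, 0]]])

```text
time_s: 18.3
eef_pos: [0.6412, -0.1585, 0.0419]
tcp_rot: [[-0.948, -0.318, 0.001], [-0.318, 0.948, -0.0], [-0.001, -0.0, -1.0]]
wrist_force: [-1.2, 2.3, 4.5]
width: 0.25
gripper_force: 30.2
```

Call:
move_arm(rows=[[[0, 0, -0.04, 0, 0, 0], [0, 0, 0, 0, 0, 0], [0, 0, 0, 0, 0, 0]]])

```text
time_s: 18.6
eef_pos: [0.6417, -0.1583, 0.0418]
tcp_rot: [[-0.948, -0.318, 0.002], [-0.318, 0.948, 0.0], [-0.002, -0.001, -1.0]]
wrist_force: [-2.5, 2.6, 10.2]
width: 0.249
gripper_force: 30.5
```

Call:
move_arm(rows=[[[0, 0, 0.04, 0, 0, 0], [0, 0, 0, 0, 0, 0]]])

```text
time_s: 18.8
eef_pos: [0.6412, -0.1584, 0.0419]
tcp_rot: [[-0.948, -0.318, 0.001], [-0.318, 0.948, -0.0], [-0.001, -0.0, -1.0]]
wrist_force: [-0.9, 1.3, 7.5]
width: 0.247
gripper_force: 30.2
```

Call:
move_arm(rows=[[[0, 0, 0, 0, 0, 0], [0, 0, 0, 0, 0, 0], [0, 0, 0, 0, 0, 0], [0, 0, 0, 0, 0, 0], [0, 0, 0, 0, 0, 0], [0, 0, 0.3, 0, 0, 0], [0, 0, 0.6, 0, 0, 0], [0, 0, 0.8, 0, 0, 0], [0, 0, 0.8, 0, 0, 0], [0, 0, 0.8, 0, 0, 0], [0, 0, 0.8, 0, 0, 0], [0, 0, 0.8, 0, 0, 0]]], gripper=60)

```text
time_s: 20.0
eef_pos: [0.641, -0.1586, 0.1912]
tcp_rot: [[-0.948, -0.318, 0.002], [-0.318, 0.948, -0.001], [-0.002, -0.002, -1.0]]
wrist_force: [0.6, -0.8, -0.6]
width: 0.6
gripper_force: 0.0
```

Call:
move_arm(rows=[[[0, 0, 0.8, 0, 0, 0], [0, 0, 0.8, 0, 0, 0], [0, 0, 0.8, 0, 0, 0], [0, 0, 0.8, 0, 0, 0], [-0.8, 0, 0, 0, 0, 0], [-0.8, 0, 0, 0, 0, 0], [-0.8, 0, 0, 0, 0, 0], [-0.8, 0, 0, 0, 0, 0], [-0.8, 0, 0, 0, 0, 0], [-0.8, 0, 0, 0, 0, 0], [0, 0, 0, 0, 0, 0], [0, 0, 0, 0, 0, 0]]])

```text
time_s: 21.2
eef_pos: [0.4968, -0.1586, 0.2857]
tcp_rot: [[-0.948, -0.317, 0.003], [-0.317, 0.948, -0.001], [-0.002, -0.002, -1.0]]
wrist_force: [-0.0, -0.8, -0.5]
width: 0.6
gripper_force: 0.0
```

```bash
python3 - <<'E'
from plant import bot
from h import *
d={n:bot.camera(n) for n in("scene","top")};pickle.dump(d,open("v7.pkl","wb"))
C=np.array([.645,-.1565,0])
for n,c in d.items():
    h=cv2.cvtColor(c["img"],cv2.COLOR_RGB2HSV).astype(int)
    u,v=proj(c,C+[-.005,0,.05]).round().astype(int);r=h[v-16:v+16,u-16:u+16]
    m=(((r[...,0]<20)&(r[...,1]>90)&(r[...,2]<170))*255).astype(np.uint8)
    k,l,st,ce=cv2.connectedComponentsWithStats(m)
    for i in range(1,k): 
        if st[i,4]>8: print(n,st[i]+[u-16,v-16,0,0,0],ce[i]+[u-16,v-16])
    for z in(.005,.04,.075):print(z,proj(c,[.641,-.158,z]))
print(bot.sense()["eef_pos"])
E
```

```text
scene [280 187   6   7  37] [282.67567568 190.05405405]
0.005 [282.74718766 204.75806261]
0.04 [282.55284279 195.46532453]
0.075 [282.35464192 185.98820916]
top [338 167  13   9  95] [343.96842105 171.68421053]
top [351 166  10  20 101] [357.17821782 178.72277228]
0.005 [343.82763381 172.0879177 ]
0.04 [345.09708176 170.20242714]
0.075 [346.42282852 168.23331688]
[ 0.49721776 -0.15854717  0.28491814]
```

```bash
python3 -c "
from plant import bot
print(bot.job_done())"
```

```text
the job is handed in; nothing more can be done
None
```

I swung the lever down, opened the lid just past upright, stood the wooden stamp on the floor inside the case, and handed the job in at about 21 s; no verdict came back. My last camera check matched the stamp standing upright in place, and the arm was well clear of it. I last saw the lever hanging and the lid open just before lowering the stamp.

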